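# Lock the specimen table into the hardness tester's bayonet collar

### The arm

A 6-joint arm with a two-finger parallel gripper is mounted at the origin on the work surface. World frame = base frame: x ahead of the robot, y to its left, z up, the work surface at z = 0. Lengths are in m, angles in rad, forces in N, time in s.
With the tool pointing down it reaches from about 0.275 to 0.725 m from the base axis. Payload 15.9 kg.
Tool frame: the origin (TCP) lies midway between the tips of the shut fingers; the grasp point (between the pads) lies 19 mm behind it; z points along the fingers, y is the line along which they close (so a half turn about z gives the same grasp; the last joint's range is limited). The gripper opens to 85 mm and grips with 20 to 120 N. Pads are 22 mm wide; open, the fingers measure 114 mm over their backs; the gripper's body (76 mm by 85 mm) begins 54 mm behind the grasp point. The pads swing forward as they close: fully open they stand 13 mm farther back than shut.
Start: joints at [-1.33, 0.213, -0.034, 1.323, 0, 1.571], TCP at [0.119, -0.486, 0.231] pointing down, gripper open.
Joint ranges: [-2.98, 2.98], [-0.74, 1.72], [-1.14, 1.35], [-2.1, 2.04], [-1.57, 1.44], [-3.14, 3.14]. Speed limits (rad/s): [1.89, 1.89, 2.39, 2.57, 3.14, 3.14].

### API

Orientations are given as a rotation vector (axis times angle).
In Python, from workcell import * gives the robot as it stands.
- The arm moves only by the tool jog_arm, never from a script. Its argument "steps" is a list of rows, each a list of 7 numbers: the shift along the tool's x, y, z in m, then the turn, a rotation vector about the tool's x, y, z in rad, then the finger opening in m, from 0 to 0.0854. In form: [[x, y, z, ax, ay, az, grip], ...]. A call has 1 to 5 rows; each row shifts and turns the commanded pose from where the row before left it, along the tool's axes as they then stand; what a row does not reach is not made up. A row lasts 1/12 s, in which the tool goes at most 41.7 mm and 7.16 degrees, less where a joint would pass 70% of its speed; a pose out of reach is approached as far as the arm can. A call with a gripper value outside its range is refused whole. The fingers move at their own pace and stop on an object; the grip force is fixed at half the most. Time passes only in rows, so rows that do not move let the fingers close. It gives the time, the measured TCP pose, the force, the opening and the grip force at its end, in the units of the state.
- get_state(): the state, without advancing time (a new reading comes with each control period).
- capture(name): name is "scene" or "top" or "wrist"; returns a dict with "image" (420x560x3 uint8, red, green, blue), "range_z" (420x560 float32, m along the optical axis (not along the pixel's ray), 0 where there is no reading), "fx", "fy", "cx", "cy" (pixels), "R" (3x3) and "t" (3): a world point X has camera coordinates R X + t. Camera axes: x right, y down, z forward; pixel columns grow to the right and rows downward; lengths in m; the calibration is good to about 2 mm. The wrist camera is an equidistant fisheye: a pixel r from the principal point sees the ray r / f radians off the axis. A picture is of the moment at which its call begins.
- hand_in(): hands the job in; it is judged then, once.
Trained networks look in a picture, given as the dict that the camera call returned (one of the last four; its "shot" number tells which), for a name from the list of things; names that differ only in an ending like _2 or _b are one class to them, and where a whole thing is asked for, a point or a joint stands for the part that bears it (a point fixed in the world has none). Each returns a list of dicts, best first, with "confidence" (0 to 1); they miss things now and then, are a little off and sometimes report something else, mostly with a low value. They report only what shows in the picture. A call takes as long as a camera call. They do not tell look-alikes from the thing itself.
- silhouettes(query, picture): "mask" (420x560 bool, what is visible of it) and "rect" ([left, top, right, bottom] in pixels, round what is visible of it).
- mark_of(query, picture): "location" ([row, column] in pixels: a listed point, or the origin of a listed thing).
The state is a dict: "t": time; "joints": joint angles; "qvel": joint speeds; "tau": joint torques, N m; "ee_pos": TCP position; "tool_rot": TCP orientation; "wrist_force": force on the tool from outside, world axes, zero at the start; "ft_torque": the same for the moment, N m; "gripper_width": finger opening in m; "gripper_force": force on a finger pad.
Only numpy, scipy, OpenCV 4.12 (cv2) and the standard library are available. Lean on these libraries where they do the work, as an engineer would, in place of code of your own. Each camera call takes 0.05 s, during which the arm holds its last target. There are 200 camera calls.

### The job

Lift the round specimen table out of its grey storage cup, hang it in the bayonet collar on top of the spindle post with its two lugs down the two open slots, and twist it clockwise (seen from above) until the lugs are felt to drop into the hidden locking notches; then let go, leaving it locked and at rest with its disc flush on the collar. Press and turn gently: push no harder than about 30 N, and stop turning when the lugs drop, so that the collar, which sits in a slip clutch, is not dragged round with the table. Leave the things standing around where they are.

Things in the scene. Friction and masses are not known exactly. Their poses are not given: they have to be found in the camera images.
- spectable: Specimen table, loose, aluminium, about 0.42 kg. Origin: centre of its foot; z up its axis. Shank 34 mm diameter, z 0 to 37 mm (foot tapered to 27 mm over the lowest 6 mm). Cross pin, 7 mm diameter, along x at z 15 mm; its ends are the two lugs, 62 mm tip to tip. Disc 76 mm diameter, z 37 to 45 mm, grip block on top. Half a turn gives the same part. Starts with its origin 3 mm above the bench.
- table_grip (a point): Centre of the specimen table's flat grip block, 59 mm above the table's origin. The block is 46 mm long (along the table's x, parallel to the pin), 22 mm wide (y) and 28 mm high, rising from the disc.
- cup: Grey plastic storage cup, an upright tube fixed to the bench: outer diameter 86, inner 66, height 40 mm; the table's disc rests on its rim. Origin: centre of its foot.
- collar: Bayonet collar on the fixed spindle post, 130 mm above the bench. Origin: centre of its top face; z up. Bore 38 mm, outer diameter 64 mm (76 mm at its clamp ring). Two slots 11 mm wide, open at the top, pass through the wall along +x and -x. From each a track runs 97 degrees clockwise seen from above, under an 8 mm thick lip. The collar's slip clutch turns at about 0.5 N m.
- collar_ledge (a point): On the collar's axis, 19 mm below its top face: height of the ledge on which lugs that came down the slots rest (table's origin then about 31 mm below the collar's). The ledge is sprung: begins to yield at 3 N, gives 1.5 N per mm for 4 mm, then is solid. In each track it has a notch 9 mm deep, 10 mm wide, centred 36 to 80 degrees clockwise of the slot: differs every time, unseen from above.
- collar_locked (a point): On the collar's axis, 37 mm below its top face: where the specimen table's origin lies when locked; its disc then sits flush on the collar's top face (on the ledge it stands 6 mm clear). Lugs drop into the notches only if the table is pressed down lightly (3 to 7 N) or is free to fall; turning them along the ledge takes under 0.15 N m, and the notch wall stops them.
- collar_rim (a point): Point on the collar's top face, 30 mm from its axis, in the middle of the +x slot's mouth; turns with the collar.
- testblock: Bystander: flat steel hardness test block, 60 mm diameter, 12 mm high. Origin: centre of its underside.
- sample: Bystander: black moulded sample, 32 mm diameter, 22 mm high. Origin: centre of its underside.
- jar: Bystander: small amber jar, 44 mm diameter, 60 mm high. Origin: centre of its underside.
Not all that is in view belongs to the job. Several things look just like the spectable: the one meant starts nearest to the robot's base.

How it is judged:
On the way, in this order (a step that is already met when the one before it is completed fails the run):
1. the lugs are down the slots: specimen table hung in the collar, not yet turned (z of spectable in the frame of collar between -0.0355 and -0.0285 m and horizontal distance between spectable and collar below 0.005 m and angle between the x axis of spectable and the x axis of collar, either way round below 0.3 rad), for 0.1 s.
2. turned under the lip with the lugs dropped into the notches (z of spectable in the frame of collar below -0.0355 m and angle between the x axis of spectable and the x axis of collar, either way round above 0.5 rad), for 0.2 s.
At the end, for the whole second after the job is handed in: The specimen table sits upright (within 0.06 rad) in the collar, turned more than 0.5 rad from the slots, its origin more than 35.5 mm below the collar's top face and within 6 mm of its axis (disc flush within 1.5 mm, lugs in the notches), at rest (all of step 2 and horizontal distance between spectable and collar below 0.006 m and angle between spectable's own z axis and vertical below 0.06 rad and linear speed of spectable below 0.02 m/s); the robot touches nothing.
It fails at once if the collar dragged round in its slip clutch (its rim moved over 2.5 mm) (distance of collar_rim from where it was at the start of the episode above 0.0025 m).
It fails at once if the specimen table pressed on the collar with more than 40 N (contact force between spectable and collar above 40 N).
It fails at once if a bystander moved more than 20 mm (distance of any of testblock, sample, jar from where it was at the start of the episode above 0.02 m).
It also fails if it takes over 67 s, if anything falls off the work surface, if the arm or the gripper's body presses on something with over 40 N, if the wrist force passes 120 N, or if a joint passes its speed limit or range.

## Working session

There is one attempt and no reset: what is moved stays moved. The work goes in short steps, Python scripts to look and compute and a tool call to move; the robot and the scene stay as the last step left them, time stands still between calls to the robot, and variables do not carry over. Pictures are saved under pics/ and viewed, at most 10 in all, crops included, and the job is handed in when it is done.

Besides the shell and the picture viewer there is one more tool, called as name([rows], argument=value, ...), one row to a line, values as JSON. jog_arm: Moves the arm, as the interface text tells. Its arguments: {"type":"object","properties":{"steps":{"type":"array"}},"required":["steps"]}

```bash
mkdir -p pics; ls
cat > h.py <<'E'
from workcell import *
import numpy as np, cv2
def back(p,rows,cols,z=None):
    rows=np.asarray(rows,float);cols=np.asarray(cols,float)
    z=p["range_z"][rows.astype(int),cols.astype(int)] if z is None else z
    c=np.stack([(cols-p["cx"])/p["fx"]*z,(rows-p["cy"])/p["fy"]*z,z+0*rows],-1)
    return (c-p["t"])@p["R"]
def save(p,n): cv2.imwrite(f"pics/{n}.png",p["image"][:,:,::-1])
E
python3 - <<'E'
from h import *
s=get_state();print({k:np.round(v,3) for k,v in s.items()})
for n in ("top","scene"):
    p=capture(n);save(p,n+"0");print(n,"cam at",np.round(-p["R"].T@p["t"],3))
    for q in ("spectable","cup","collar","testblock","sample","jar"):
        for m in silhouettes(q,p):
            r,c=np.where(m["mask"]&(p["range_z"]>0))
            if len(r)==0: continue
            X=back(p,r,c);print(q,round(m["confidence"],2),np.round(m["rect"]),"med",np.round(np.median(X,0),3),"lo",np.round(np.percentile(X,2,axis=0),3),"hi",np.round(np.percentile(X,98,axis=0),3))
    for q in ("table_grip","collar_rim","collar"):
        print(q,[(round(m["confidence"],2),np.round(m["location"],1)) for m in mark_of(q,p)])
E
```

```text
pics
{'t': np.float64(0.0), 'joints': array([-1.33 ,  0.213, -0.035,  1.323,  0.   ,  1.571]), 'qvel': array([-0.   ,  0.001, -0.   , -0.001,  0.001, -0.001]), 'tau': array([-1.0000e-03, -6.8616e+01,  4.8712e+01,  1.7000e-02, -0.0000e+00,
       -0.0000e+00]), 'ee_pos': array([ 0.119, -0.485,  0.231]), 'tool_rot': array([-3.118, -0.377,  0.   ]), 'wrist_force': array([-0.088, -0.763,  0.506]), 'ft_torque': array([ 0.006,  0.015, -0.022]), 'gripper_force': np.float64(0.0), 'gripper_width': np.float64(0.086)}
top cam at [0.461 0.048 1.057]
spectable 0.97 [217. 137. 255. 170.] med [0.698 0.141 0.047] lo [0.667 0.107 0.003] hi [0.734 0.179 0.076]
spectable 0.97 [167. 130. 205. 158.] med [0.716 0.252 0.047] lo [0.687 0.222 0.042] hi [0.752 0.291 0.076]
spectable 0.69 [131. 172. 165. 206.] med [0.617 0.33  0.047] lo [0.585 0.3   0.041] hi [0.653 0.369 0.075]
spectable 0.69 [298. 157. 307. 170.] med [ 0.68  -0.002  0.022] lo [ 0.667 -0.015  0.018] hi [0.694 0.01  0.026]
spectable 0.65 [207. 190. 240. 226.] med [0.574 0.169 0.05 ] lo [0.542 0.137 0.045] hi [0.609 0.203 0.079]
cup 0.79 [218. 
[... 1506 characters left out ...]
617 0.197 0.043]
collar 0.9 [ 95. 253. 150. 304.] med [ 0.558 -0.237  0.113] lo [ 0.514 -0.27   0.085] hi [ 0.578 -0.203  0.132]
testblock 0.75 [192. 187. 221. 208.] med [0.366 0.003 0.012] lo [ 0.334 -0.024  0.002] hi [0.39  0.031 0.015]
testblock 0.74 [306. 210. 345. 244.] med [0.604 0.143 0.027] lo [0.552 0.128 0.004] hi [0.617 0.199 0.042]
jar 0.93 [224. 212. 248. 248.] med [ 0.503 -0.004  0.045] lo [ 0.47  -0.02   0.001] hi [0.513 0.02  0.062]
table_grip [(0.91, array([204.4, 326.6])), (0.79, array([250.9, 362.7])), (0.69, array([233.3, 410.3])), (0.66, array([186.1, 397.6]))]
collar_rim [(0.93, array([278.1, 133.4])), (0.61, array([275.7, 123.8]))]
collar [(0.6, array([268.8, 121.2]))]
```

Run:
```python
from h import *
p=capture("top")
H,W=p["range_z"].shape
rr,cc=np.mgrid[0:H,0:W]
X=back(p,rr.ravel(),cc.ravel()).reshape(H,W,3)
def near(c,r): return np.hypot(X[...,0]-c[0],X[...,1]-c[1])<r
m=near((.574,.169),.05)&(X[...,2]>.063)
P=X[m][:,:2].astype(np.float32);print("block",m.sum(),np.median(X[m][:,2]),cv2.minAreaRect(P*1000))
m=near((.574,.169),.06)&(abs(X[...,2]-.049)<.008)
print("disc",m.sum(),cv2.minEnclosingCircle(X[m][:,:2].astype(np.float32)*1000))
m=near((.542,-.236),.06)&(abs(X[...,2]-.130)<.008)
print("collar",m.sum(),cv2.minEnclosingCircle(X[m][:,:2].astype(np.float32)*1000),np.median(X[m],0))
im=p["image"][:,:,::-1]
a=cv2.resize(im[180:240,195:255],(400,400),interpolation=cv2.INTER_CUBIC)
b=cv2.resize(im[195:255,385:445],(400,400),interpolation=cv2.INTER_CUBIC)
cv2.imwrite("pics/c1.png",np.hstack([a,b]))
```

```text
block 234 0.07652481781840467 ((575.6647338867188, 169.35670471191406), (22.296781539916992, 45.80376052856445), 53.32225799560547)
disc 782 ((575.5526733398438, 169.0487060546875), 42.59296417236328)
collar 555 ((544.2035522460938, -237.4852752685547), 36.58258819580078) [ 0.54319809 -0.23699663  0.13030211]
```

View pics/top0.png

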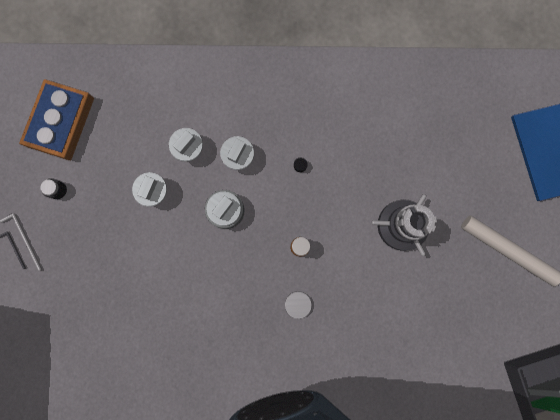

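View pics/c1.png

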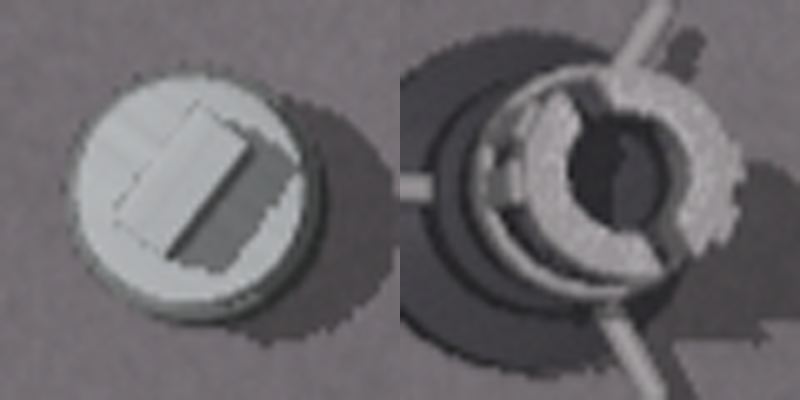

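```bash
cat >> h.py <<'E'
from scipy.spatial.transform import Rotation as Ro
def plan(pos,yaw,grip,n=None,s=None,start=None):
    """rows from now to TCP pos, tool y at world yaw (deg), tool down"""
    s=s or get_state()
    p0=np.array(s["ee_pos"],float);R0=Ro.from_rotvec(s["tool_rot"])
    y=np.radians(yaw);Y=np.array([np.cos(y),np.sin(y),0]);Z=np.array([0,0,-1.]);X=np.cross(Y,Z)
    Rt=Ro.from_matrix(np.array([X,Y,Z]).T);rv=(R0.inv()*Rt).as_rotvec()
    d=np.array(pos)-p0
    n=n or int(np.ceil(max(np.linalg.norm(d)/.040,np.linalg.norm(rv)/.12,1)))
    out=[]
    for i in range(n):
        Ri=R0*Ro.from_rotvec(rv*i/n)
        out.append([*np.round(Ri.inv().apply(d/n),4).tolist(),*np.round(rv/n,4).tolist(),grip])
    for i in range(0,n,5): print(out[i:i+5])
def yaw_now():
    R=Ro.from_rotvec(get_state()["tool_rot"]).as_matrix();return np.degrees(np.arctan2(R[1,1],R[0,1]))
E
python3 - <<'E'
from h import *
p=capture("wrist");print(p["fx"],p["cx"],p["cy"],np.round(-p["R"].T@p["t"],3),np.round(p["R"],2))
plan((.46,-.2,.30),-16,.085)
E
```

```text
325.19226210127806 280.12729799561765 215.5024914939282 [ 0.195 -0.467  0.374] [[ 0.24 -0.97 -0.  ]
 [-0.92 -0.23  0.31]
 [-0.3  -0.07 -0.95]]
[[0.0333, -0.0163, -0.0057, 0.0, -0.0, -0.0876, 0.085], [0.0346, -0.0134, -0.0057, 0.0, -0.0, -0.0876, 0.085], [0.0356, -0.0103, -0.0057, 0.0, -0.0, -0.0876, 0.085], [0.0364, -0.0071, -0.0057, 0.0, -0.0, -0.0876, 0.085], [0.0368, -0.0039, -0.0057, 0.0, -0.0, -0.0876, 0.085]]
[[0.037, -0.0007, -0.0057, 0.0, -0.0, -0.0876, 0.085], [0.037, 0.0025, -0.0057, 0.0, -0.0, -0.0876, 0.085], [0.0366, 0.0058, -0.0057, 0.0, -0.0, -0.0876, 0.085], [0.036, 0.0089, -0.0057, 0.0, -0.0, -0.0876, 0.085], [0.035, 0.0121, -0.0057, 0.0, -0.0, -0.0876, 0.085]]
[[0.0338, 0.0151, -0.0057, 0.0, -0.0, -0.0876, 0.085], [0.0324, 0.018, -0.0057, 0.0, -0.0, -0.0876, 0.085]]
```

jog_arm([
  [0.033,-0.016,-0.006,0,0,-0.088,0.085],
  [0.035,-0.013,-0.006,0,0,-0.088,0.085],
  [0.036,-0.01,-0.006,0,0,-0.088,0.085],
  [0.036,-0.007,-0.006,0,0,-0.088,0.085],
  [0.037,-0.004,-0.006,0,0,-0.088,0.085],
])

```text
t: 1.52
ee_pos: [0.2628, -0.366, 0.2617]
tool_rot: [2.959, 1.054, 0.0]
wrist_force: [0.9, -0.4, 0.4]
gripper_width: 0.0852
gripper_force: 0.0
```

jog_arm([
  [0.037,-0.001,-0.006,0,0,-0.088,0.085],
  [0.037,0.002,-0.006,0,0,-0.088,0.085],
  [0.037,0.006,-0.006,0,0,-0.088,0.085],
  [0.036,0.009,-0.006,0,0,-0.088,0.085],
  [0.035,0.012,-0.006,0,0,-0.088,0.085],
])

```text
t: 1.93
ee_pos: [0.4045, -0.2456, 0.2918]
tool_rot: [2.657, 1.676, 0.0]
wrist_force: [0.1, -0.2, 0.1]
gripper_width: 0.0848
gripper_force: 0.0
```

jog_arm([
  [0.034,0.015,-0.006,0,0,-0.088,0.085],
  [0.032,0.018,-0.006,0,0,-0.088,0.085],
  [0,0,0,0,0,0,0.085],
  [0,0,0,0,0,0,0.085],
])

```text
t: 2.27
ee_pos: [0.461, -0.1983, 0.3031]
tool_rot: [-2.501, -1.901, 0.0]
wrist_force: [0.2, -0.5, -0.4]
gripper_width: 0.0853
gripper_force: 0.0
```

```bash
cat >> h.py <<'E'
def wpoints(p):
    H,W=p["range_z"].shape;rr,cc=np.mgrid[0:H,0:W]
    u=(cc-p["cx"])/p["fx"];v=(rr-p["cy"])/p["fy"];th=np.hypot(u,v)+1e-9
    k=np.tan(np.minimum(th,1.5))/th;z=p["range_z"]
    X=(np.stack([u*k*z,v*k*z,z],-1)-p["t"])@p["R"];X[z<=0]=9
    return X
def wproj(p,P):
    c=P@p["R"].T+p["t"];r=np.hypot(c[...,0],c[...,1]);th=np.arctan2(r,c[...,2])
    return np.stack([p["cx"]+p["fx"]*th*c[...,0]/r,p["cy"]+p["fy"]*th*c[...,1]/r],-1)
def rectify(p,c,z,half,n=400):
    "world plane z; image right=+x, up=+y"
    g=(np.arange(n)+.5)/n*2*half-half
    x,y=np.meshgrid(c[0]+g,c[1]-g);m=wproj(p,np.stack([x,y,0*x+z],-1)).astype(np.float32)
    return cv2.remap(p["image"],m,None,cv2.INTER_LINEAR)[:,:,::-1]
E
python3 - <<'E'
from h import *
s=get_state();print(np.round(s["ee_pos"],4),yaw_now(),np.round(s["joints"],3),s["t"],np.round(s["tool_rot"],3))
p=capture("wrist");save(p,"w1")
X=wpoints(p);c=np.array([.543,-.237])
m=(np.hypot(X[...,0]-c[0],X[...,1]-c[1])<.06)&(abs(X[...,2]-.13)<.006)
print(m.sum(),np.median(X[m],0),cv2.minEnclosingCircle(X[m][:,:2].astype(np.float32)*1000))
np.save("col.npy",X[m])
a=rectify(p,c,.13,.05)
o=np.zeros_like(a);P=X[m];ii=((P[:,:2]-c)/.1*400+200).astype(int);ok=(abs(ii-200)<200).all(1)
o[399-ii[ok,1],ii[ok,0]]=255
cv2.imwrite("pics/w1c.png",np.hstack([a,o]))
for q in ("collar_rim","collar","collar_ledge"): print(q,[(round(k["confidence"],2),np.round(k["location"],1)) for k in mark_of(q,p)])
E
```

```text
[ 0.461  -0.1983  0.3031] -15.516313222904607 [-0.406  0.218  0.153  1.506 -0.     1.435] 2.2667 [-2.501 -1.901  0.   ]
1939 [ 0.53979377 -0.23399673  0.12972974] ((538.7114868164062, -235.86087036132812), 36.8564567565918)
collar_rim [(0.65, array([190.4, 392.1]))]
collar [(0.87, array([211. , 365.1])), (0.67, array([198.3, 360.5]))]
collar_ledge [(0.63, array([202.1, 362.6]))]
```

View pics/w1c.png

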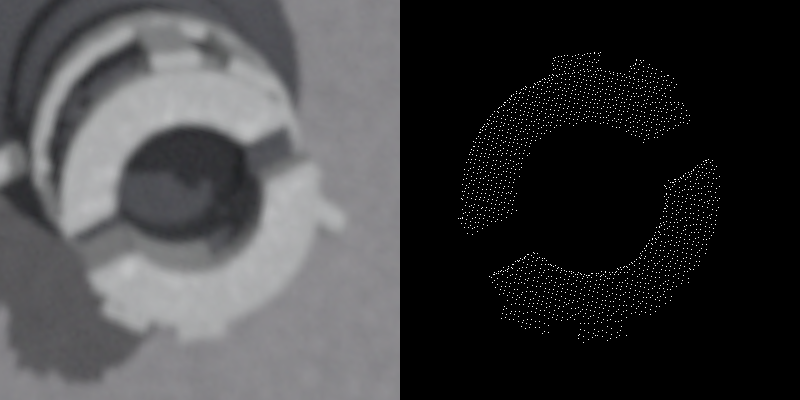

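```bash
cat >> h.py <<'E'
from scipy.optimize import differential_evolution as DE
def fitcollar(P,c0,phi0=28):
    def f(v):
        d=P[:,:2]*1e3-v[:2];r=np.hypot(*d.T);a=np.radians(v[2])
        s=np.abs(-np.sin(a)*d[:,0]+np.cos(a)*d[:,1])
        good=np.minimum(np.minimum(r-19,32-r),s-5.5)   # signed distance to face
        return -np.clip(good,-2,.7).sum()
    q=DE(f,[(c0[0]*1e3-8,c0[0]*1e3+8),(c0[1]*1e3-8,c0[1]*1e3+8),(phi0-15,phi0+15)],seed=1)
    return q.x
E
python3 - <<'E'
from h import *
print("wrist",fitcollar(np.load("col.npy"),(.541,-.236)))
p=capture("top");rr,cc=np.mgrid[0:420,0:560];X=back(p,rr.ravel(),cc.ravel())
m=(np.hypot(X[:,0]-.543,X[:,1]+.237)<.05)&(abs(X[:,2]-.13)<.006)
print("top",fitcollar(X[m],(.543,-.237)))
# image-based on wrist rectified
w=capture("wrist")
Xw=wpoints(w)
for q in ("collar_rim","collar","collar_ledge"):
    for k in mark_of(q,w):
        # intersect ray with plane
        r,c=k["location"];u=(c-w["cx"])/w["fx"];v=(r-w["cy"])/w["fy"];t=np.hypot(u,v);d=np.array([u/t*np.sin(t),v/t*np.sin(t),np.cos(t)])@w["R"]
        o=-w["R"].T@w["t"];z=.111 if "ledge" in q else .13;print(q,round(k["confidence"],2),np.round(o+d*(z-o[2])/d[2],4))
plan((.575-.0,.169,.16),53.3,.085)
E
```

```text
wrist [ 540.30782516 -235.92930338   27.69092618]
top [ 542.91337651 -236.92496632   27.18873631]
collar_rim 0.77 [ 0.5687 -0.2246  0.13  ]
collar 0.91 [ 0.5411 -0.2352  0.13  ]
collar_ledge 0.89 [ 0.541  -0.2346  0.111 ]
[[0.0351, 0.001, 0.013, 0.0, 0.0, -0.1096, 0.085], [0.0348, 0.0048, 0.013, 0.0, 0.0, -0.1096, 0.085], [0.0341, 0.0086, 0.013, 0.0, 0.0, -0.1096, 0.085], [0.0329, 0.0123, 0.013, 0.0, 0.0, -0.1096, 0.085], [0.0314, 0.0158, 0.013, 0.0, 0.0, -0.1096, 0.085]]
[[0.0295, 0.0192, 0.013, 0.0, 0.0, -0.1096, 0.085], [0.0272, 0.0223, 0.013, 0.0, 0.0, -0.1096, 0.085], [0.0246, 0.0251, 0.013, 0.0, 0.0, -0.1096, 0.085], [0.0217, 0.0276, 0.013, 0.0, 0.0, -0.1096, 0.085], [0.0186, 0.0298, 0.013, 0.0, 0.0, -0.1096, 0.085]]
[[0.0152, 0.0317, 0.013, 0.0, 0.0, -0.1096, 0.085]]
```

jog_arm([
  [0.035,0.001,0.013,0,0,-0.11,0.085],
  [0.035,0.005,0.013,0,0,-0.11,0.085],
  [0.034,0.009,0.013,0,0,-0.11,0.085],
  [0.033,0.012,0.013,0,0,-0.11,0.085],
  [0.031,0.016,0.013,0,0,-0.11,0.085],
])

```text
t: 3.13
ee_pos: [0.5125, -0.0307, 0.2379]
tool_rot: [1.889, 2.51, 0.0]
wrist_force: [0.7, -0.2, 0.1]
gripper_width: 0.085
gripper_force: 0.0
```

jog_arm([
  [0.03,0.019,0.013,0,0,-0.11,0.085],
  [0.027,0.022,0.013,0,0,-0.11,0.085],
  [0.025,0.025,0.013,0,0,-0.11,0.085],
  [0.022,0.028,0.013,0,0,-0.11,0.085],
  [0.019,0.03,0.013,0,0,-0.11,0.085],
])

```text
t: 3.55
ee_pos: [0.5638, 0.1388, 0.1728]
tool_rot: [1.136, 2.929, 0.0]
wrist_force: [0.1, 0.1, 0.4]
gripper_width: 0.0854
gripper_force: 0.0
```

jog_arm([
  [0.015,0.032,0.013,0,0,-0.11,0.085],
  [0,0,0,0,0,0,0.085],
  [0,0,0,0,0,0,0.085],
  [0,0,0,0,0,0,0.085],
])

```text
t: 3.88
ee_pos: [0.5741, 0.1704, 0.1604]
tool_rot: [-0.982, -2.984, 0.001]
wrist_force: [0.3, 0.0, 0.2]
gripper_width: 0.0849
gripper_force: 0.0
```

Run:
```python
from h import *
s=get_state();print(np.round(s["ee_pos"],4),yaw_now(),np.round(s["joints"],3),s["t"])
p=capture("wrist");save(p,"w2")
X=wpoints(p);c=np.array([.5755,.169])
n=np.hypot(X[...,0]-c[0],X[...,1]-c[1])
m=(n<.032)&(X[...,2]>.068)&(X[...,2]<.09)
print("block",m.sum(),np.median(X[m],0),cv2.minAreaRect(X[m][:,:2].astype(np.float32)*1000))
m=(n<.06)&(abs(X[...,2]-.048)<.006)
print("disc",m.sum(),np.median(X[m],0),cv2.minEnclosingCircle(X[m][:,:2].astype(np.float32)*1000))
for q in ("table_grip",):
    for k in mark_of(q,p): print(k)
plan((.575,.169,.076),53.3,.085)
```

```text
[0.5741 0.1704 0.1604] 53.55419064012504 [ 0.289  0.438  0.1    1.233 -0.     0.925] 3.8833
block 1788 [0.57102869 0.17214516 0.07585874] ((572.67333984375, 171.03475952148438), (22.042322158813477, 46.48664474487305), 53.87387466430664)
disc 4374 [0.56618395 0.17676729 0.04795394] ((572.643310546875, 172.3486328125), 39.33672332763672)
{'location': [335.6, 337.4], 'confidence': 0.95}
{'location': [281.3, 444.0], 'confidence': 0.95}
{'location': [214.6, 280.7], 'confidence': 0.92}
{'location': [143.8, 471.9], 'confidence': 0.68}
{'location': [397.2, 2.0], 'confidence': 0.65}
[[-0.0003, -0.0001, 0.0283, 0.0002, 0.0002, 0.0012, 0.085], [-0.0003, -0.0001, 0.0283, 0.0002, 0.0002, 0.0012, 0.085], [-0.0003, -0.0001, 0.0283, 0.0002, 0.0002, 0.0012, 0.085]]
```

View pics/w2.png

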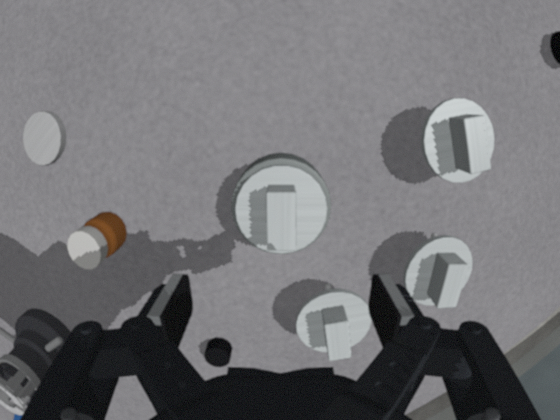

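jog_arm([
  [0.001,0,0.03,0,0,0,0.085],
  [0,0,0.03,0,0,0,0.085],
  [0,0,0.03,0,0,0,0.085],
  [0,0,0.02,0,0,0,0.085],
  [0,0,0,0,0,0,0.085],
])

```text
t: 4.4
ee_pos: [0.5712, 0.1697, 0.047]
tool_rot: [-0.983, -2.98, 0.005]
wrist_force: [-0.6, -0.2, -0.9]
gripper_width: 0.0852
gripper_force: 0.0
```

jog_arm([
  [0,0,0,0,0,0,0.018],
  [0,0,0,0,0,0,0.018],
  [0,0,0,0,0,0,0.018],
  [0,0,0,0,0,0,0.018],
  [0,0,0,0,0,0,0.018],
])

```text
t: 4.82
ee_pos: [0.5741, 0.1717, 0.0514]
tool_rot: [0.98, 2.983, 0.002]
wrist_force: [0.0, 0.1, 0.5]
gripper_width: 0.0249
gripper_force: 0.0
```

jog_arm([
  [0,0,0,0,0,0,0.015],
  [0,0,0,0,0,0,0.015],
  [0,0,0,0,0,0,0.015],
  [0,0,0,0,0,0,0.015],
  [0,0,0,0,0,0,0.015],
])

```text
t: 5.23
ee_pos: [0.574, 0.1716, 0.0515]
tool_rot: [0.98, 2.983, 0.001]
wrist_force: [-2.2, -1.6, 9.0]
gripper_width: 0.0211
gripper_force: 59.6
```

jog_arm([
  [0,0,-0.01,0,0,0,0.015],
  [0,0,-0.03,0,0,0,0.015],
  [0,0,-0.035,0,0,0,0.015],
  [0,0,-0.035,0,0,0,0.015],
  [0,0,-0.035,0,0,0,0.015],
])

```text
t: 5.65
ee_pos: [0.5728, 0.1714, 0.1975]
tool_rot: [-0.98, -2.984, 0.0]
wrist_force: [1.4, -0.1, -4.1]
gripper_width: 0.021
gripper_force: 59.8
```

jog_arm([
  [0,0,-0.03,0,0,0,0.015],
  [0,0,-0.01,0,0,0,0.015],
  [0,0,0,0,0,0,0.015],
  [0,0,0,0,0,0,0.015],
])

```text
t: 5.98
ee_pos: [0.5734, 0.1716, 0.2354]
tool_rot: [0.98, 2.984, 0.0]
wrist_force: [0.3, -0.5, -5.3]
gripper_width: 0.0212
gripper_force: 60.0
```

Run:
```python
from h import *
s=get_state();print(np.round(s["ee_pos"],4),yaw_now(),np.round(s["tool_rot"],4),s["t"],s["wrist_force"],s["gripper_width"])
p=capture("wrist");save(p,"w3")
X=wpoints(p);R=Ro.from_rotvec(s["tool_rot"]).as_matrix()
T=(X-s["ee_pos"])@R   # tool frame
d=np.hypot(T[...,0],T[...,1])
m=(d<.05)&(abs(T[...,2])<.02)
P=T[m];print(m.sum(),np.round(np.percentile(P,[2,50,98],axis=0),4))
# plane fit
for lo,hi in((-.035,-.022),(-.008,.008)):
    m=(d<.045)&(T[...,2]>lo)&(T[...,2]<hi);P=T[m];
    if len(P)<20: continue
    A=np.c_[P[:,:2],np.ones(len(P))];k=np.linalg.lstsq(A,P[:,2],rcond=None)[0];print(lo,len(P),np.round(k,4),cv2.minAreaRect(P[:,:2].astype(np.float32)*1e3),cv2.minEnclosingCircle(P[:,:2].astype(np.float32)*1e3))
print("to collar:")
plan((.5407,-.236,.225),27.5+90,.015)
```

```text
[0.5734 0.1716 0.2354] 53.632130383511665 [9.8030e-01 2.9844e+00 3.0000e-04] 5.9833 [ 0.25965997 -0.51438097 -5.31944357] 0.021191695275867114
8688 [[-0.0087 -0.0359 -0.0184]
 [ 0.0211 -0.0013  0.0034]
 [ 0.0374  0.0335  0.0077]]
-0.035 5376 [-0.0201 -0.0023 -0.025 ] ((0.651785135269165, -1.11773681640625), (45.751075744628906, 46.839054107666016), 47.633567810058594) ((0.6173271536827087, -1.1698460578918457), 25.24274444580078)
-0.008 7351 [0.0014 0.0004 0.0031] ((10.904928207397461, -1.0859756469726562), (75.5350341796875, 55.225120544433594), 89.21527099609375) ((0.7233083844184875, -1.357756495475769), 38.179290771484375)
to collar:
[[-0.0196, -0.0316, 0.0009, -0.0, -0.0001, -0.1013, 0.015], [-0.0163, -0.0334, 0.0009, -0.0, -0.0001, -0.1013, 0.015], [-0.0128, -0.0349, 0.0009, -0.0, -0.0001, -0.1013, 0.015], [-0.0093, -0.036, 0.0009, -0.0, -0.0001, -0.1013, 0.015], [-0.0056, -0.0367, 0.0009, -0.0, -0.0001, -0.1013, 0.015]]
[[-0.0018, -0.0371, 0.0009, -0.0, -0.0001, -0.1013, 0.015], [0.0019, -0.0371, 0.0009, -0.0, -0.0001, -0.1013, 0.015], [0.0057, -0.0367, 0.0009, -0.0, -0.0001, -0.1013, 0.015], [0.0094, -0.036, 0.0009, -0.0, -0.0001, -0.1013, 0.015], [0.013, -0.0348, 0.0009, -0.0, -0.0001, -0.1013, 0.015]]
[[0.0164, -0.0333, 0.0009, -0.0, -0.0001, -0.1013, 0.015]]
```

View pics/w3.png

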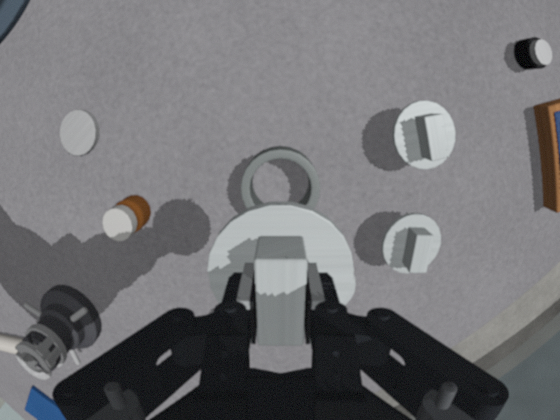

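Run:
```python
from h import *
plan((.612,-.2,.225),27.5+90,.015,n=10)
```

```text
[[-0.0252, -0.0276, 0.0009, -0.0001, -0.0001, -0.1115, 0.015], [-0.0219, -0.0302, 0.0009, -0.0001, -0.0001, -0.1115, 0.015], [-0.0184, -0.0325, 0.0009, -0.0001, -0.0001, -0.1115, 0.015], [-0.0147, -0.0343, 0.0009, -0.0001, -0.0001, -0.1115, 0.015], [-0.0108, -0.0357, 0.0009, -0.0001, -0.0001, -0.1115, 0.015]]
[[-0.0068, -0.0367, 0.0009, -0.0001, -0.0001, -0.1115, 0.015], [-0.0026, -0.0373, 0.0009, -0.0001, -0.0001, -0.1115, 0.015], [0.0015, -0.0373, 0.0009, -0.0001, -0.0001, -0.1115, 0.015], [0.0057, -0.0369, 0.0009, -0.0001, -0.0001, -0.1115, 0.015], [0.0097, -0.0361, 0.0009, -0.0001, -0.0001, -0.1115, 0.015]]
```

jog_arm([
  [-0.025,-0.028,0.001,0,0,-0.112,0.015],
  [-0.022,-0.03,0.001,0,0,-0.112,0.015],
  [-0.018,-0.033,0.001,0,0,-0.112,0.015],
  [-0.015,-0.034,0.001,0,0,-0.112,0.015],
  [-0.011,-0.036,0.001,0,0,-0.112,0.015],
])

```text
t: 6.45
ee_pos: [0.5918, -0.0161, 0.2286]
tool_rot: [-0.108, -3.137, -0.0]
wrist_force: [0.7, 0.1, -4.9]
gripper_width: 0.0211
gripper_force: 60.2
```

jog_arm([
  [-0.007,-0.037,0.001,0,0,-0.112,0.015],
  [-0.003,-0.037,0.001,0,0,-0.112,0.015],
  [0.001,-0.037,0.001,0,0,-0.112,0.015],
  [0.006,-0.037,0.001,0,0,-0.112,0.015],
  [0.01,-0.036,0.001,0,0,-0.112,0.015],
])

```text
t: 6.87
ee_pos: [0.6125, -0.2017, 0.2234]
tool_rot: [0.763, -3.045, -0.002]
wrist_force: [0.7, 0.5, -4.9]
gripper_width: 0.0211
gripper_force: 60.3
```

jog_arm([
  [0,0,0,0,0,0,0.015],
  [0,0,0,0,0,0,0.015],
  [0,0,0,0,0,0,0.015],
  [0,0,0,0,0,0,0.015],
])

```text
t: 7.2
ee_pos: [0.6131, -0.199, 0.2246]
tool_rot: [0.754, -3.049, -0.002]
wrist_force: [-0.6, -0.4, -4.3]
gripper_width: 0.0208
gripper_force: 60.9
```

```bash
cat > m.py <<'E'
from h import *
s=get_state();print(np.round(s["ee_pos"],4),yaw_now(),np.round(s["joints"],3),s["t"],np.round(s["wrist_force"],1))
for i in range(2):
    p=capture("wrist")
    X=wpoints(p);R=Ro.from_rotvec(s["tool_rot"]).as_matrix()
    T=(X-s["ee_pos"])@R;d=np.hypot(T[...,0],T[...,1])
    m=(d<.05)&(abs(T[...,2])<.008);c,r=cv2.minEnclosingCircle(T[m][:,:2].astype(np.float32)*1e3)
    e=cv2.convexHull(T[m][:,:2].astype(np.float32)*1e3)[:,0];e=e[e[:,0]>0]
    A=np.c_[2*e,np.ones(len(e))];k=np.linalg.lstsq(A,(e**2).sum(1),rcond=None)[0]
    print("disc tool mm",np.round(c,2),r,"hull fit",k[:2],np.sqrt(k[2]+k[0]**2+k[1]**2))
    m=(np.hypot(X[...,0]-.541,X[...,1]+.236)<.05)&(abs(X[...,2]-.13)<.006)
    q=fitcollar(X[m],(.541,-.236));ct=(np.r_[q[:2]/1e3,.13]-s["ee_pos"])@R*1e3
    print("collar",m.sum(),np.round(q,2),"z",np.median(X[m][:,2]),"tool mm",np.round(ct,2),"disc->collar tool mm",np.round(ct[:2]-c,2))
    m2=(d<.032)&(T[...,2]<-.02)&(T[...,2]>-.03)
    e=T[m2&(T[...,0]>-.02)][:,:2].astype(np.float32)*1e3
save(p,"w4")
E
python3 m.py
```

```text
[ 0.6131 -0.199   0.2246] 117.79376348060883 [-0.314  0.533  0.411  1.45   0.    -0.799] 7.2 [-0.6 -0.4 -4.3]
disc tool mm [1.4  0.46] 37.945823669433594 hull fit [1.51731446 0.44975163] 37.6631839224394
collar 3811 [ 540.57 -236.54   27.81] z 0.1298853539975755 tool mm [81.63  0.53 94.63] disc->collar tool mm [8.023e+01 7.000e-02]
disc tool mm [1.43 0.47] 37.84592819213867 hull fit [1.31291139 0.51279693] 37.65475935647376
collar 3797 [ 540.6  -236.57   27.76] z 0.1298588453216451 tool mm [81.6   0.49 94.63] disc->collar tool mm [8.017e+01 2.000e-02]
```

View pics/w4.png

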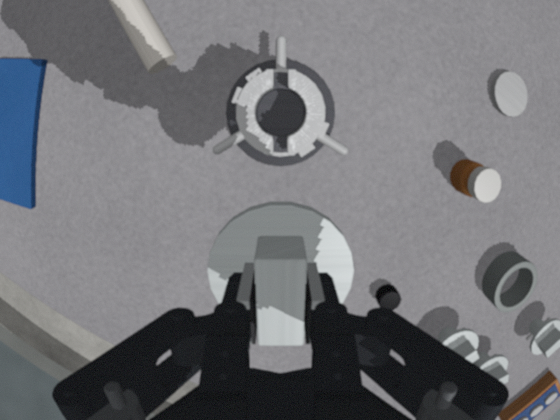

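jog_arm([
  [0.03,0,0,0,0,0,0.015],
  [0.03,0,0,0,0,0,0.015],
  [0.02,0,0,0,0,0,0.015],
  [0,0,0.01,0,0,0,0.015],
  [0,0,0.02,0,0,0,0.015],
])

```text
t: 7.72
ee_pos: [0.5432, -0.2376, 0.1975]
tool_rot: [-0.753, 3.046, -0.004]
wrist_force: [0.7, 0.3, -5.1]
gripper_width: 0.021
gripper_force: 61.3
```

jog_arm([
  [0,0,0.01,0,0,0,0.015],
  [0,0,0.004,0,0,0,0.015],
  [0,0,0,0,0,0,0.015],
  [0,0,0,0,0,0,0.015],
  [0,0,0,0,0,0,0.015],
])

```text
t: 8.13
ee_pos: [0.5433, -0.2373, 0.1821]
tool_rot: [-0.755, 3.049, -0.001]
wrist_force: [0.1, -0.0, -4.3]
gripper_width: 0.0209
gripper_force: 60.9
```

Run:
```python
from h import *
s=get_state();print(np.round(s["ee_pos"],4),yaw_now(),s["t"],np.round(s["wrist_force"],1),np.round(s["ft_torque"],2))
p=capture("scene");c=p["image"][225:325,75:175,::-1];cv2.imwrite("pics/s5.png",cv2.resize(c,(600,600),interpolation=cv2.INTER_CUBIC))
```

```text
[ 0.5433 -0.2373  0.1821] 117.8215991930793 8.1333 [ 0.1 -0.  -4.3] [-0.01 -0.   -0.07]
```

View pics/s5.png

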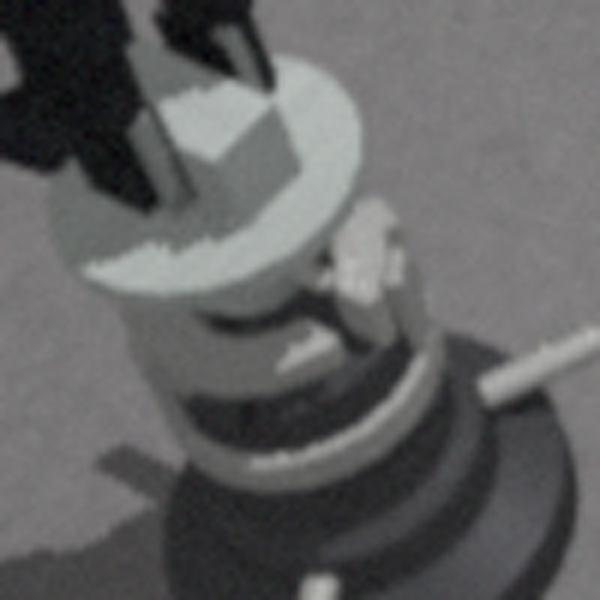

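jog_arm([
  [0.0006,0.0013,0,0,0,0,0.015],
  [0,0,0,0,0,0,0.015],
  [0,0,0.004,0,0,0,0.015],
  [0,0,0.003,0,0,0,0.015],
  [0,0,0,0,0,0,0.015],
])

```text
t: 8.6
ee_pos: [0.5412, -0.2364, 0.1735]
tool_rot: [0.754, -3.049, -0.001]
wrist_force: [0.0, 0.4, -4.2]
gripper_width: 0.0207
gripper_force: 61.1
```

jog_arm([
  [0,0,0.002,0,0,0,0.015],
  [0,0,0.002,0,0,0,0.015],
  [0,0,0.002,0,0,0,0.015],
  [0,0,0,0,0,0,0.015],
  [0,0,0,0,0,0,0.015],
])

```text
t: 9.02
ee_pos: [0.5415, -0.2365, 0.1682]
tool_rot: [0.755, -3.049, -0.0]
wrist_force: [0.1, -0.4, -4.4]
gripper_width: 0.0207
gripper_force: 61.1
```

jog_arm([
  [0,0,0.002,0,0,0,0.015],
  [0,0,0.002,0,0,0,0.015],
  [0,0,0.001,0,0,0,0.015],
  [0,0,0,0,0,0,0.015],
  [0,0,0,0,0,0,0.015],
])

```text
t: 9.43
ee_pos: [0.5415, -0.2365, 0.1633]
tool_rot: [0.755, -3.05, -0.0]
wrist_force: [-0.4, -0.4, -4.8]
gripper_width: 0.0206
gripper_force: 61.1
```

jog_arm([
  [0,0,0.003,0,0,0,0.015],
  [0,0,0.003,0,0,0,0.015],
  [0,0,0.003,0,0,0,0.015],
  [0,0,0.002,0,0,0,0.015],
  [0,0,0,0,0,0,0.015],
])

```text
t: 9.85
ee_pos: [0.5413, -0.2364, 0.1517]
tool_rot: [0.755, -3.049, -0.001]
wrist_force: [-0.8, -0.2, -4.2]
gripper_width: 0.0209
gripper_force: 61.1
```

jog_arm([
  [0,0,0.002,0,0,0,0.015],
  [0,0,0.001,0,0,0,0.015],
  [0,0,0.001,0,0,0,0.015],
  [0,0,0,0,0,0,0.015],
  [0,0,0,0,0,0,0.015],
])

```text
t: 10.27
ee_pos: [0.5416, -0.2365, 0.1483]
tool_rot: [-0.755, 3.05, -0.0]
wrist_force: [0.0, 0.4, -4.6]
gripper_width: 0.0207
gripper_force: 61.1
```

jog_arm([
  [0,0,0.001,0,0,0,0.015],
  [0,0,0,0,0,0,0.015],
  [0,0,0,0,0,0,0.015],
])

```text
t: 10.52
ee_pos: [0.5417, -0.2366, 0.1475]
tool_rot: [-0.755, 3.049, -0.0]
wrist_force: [-1.7, 0.2, -1.1]
gripper_width: 0.0208
gripper_force: 61.6
```

jog_arm([
  [0,0,0.001,0,0,0,0.015],
  [0,0,0,0,0,0,0.015],
  [0,0,0,0,0,0,0.015],
])

```text
t: 10.77
ee_pos: [0.5417, -0.2366, 0.1465]
tool_rot: [-0.755, 3.049, -0.0]
wrist_force: [-0.0, 0.0, 1.1]
gripper_width: 0.0209
gripper_force: 61.7
```

jog_arm([
  [0,0,0,0,0,0.04,0.015],
  [0,0,0,0,0,0.04,0.015],
  [0,0,0,0,0,0,0.015],
  [0,0,0,0,0,0,0.015],
])

```text
t: 11.1
ee_pos: [0.5417, -0.2366, 0.1464]
tool_rot: [-0.634, 3.077, -0.0]
wrist_force: [-0.7, -0.6, 0.7]
gripper_width: 0.021
gripper_force: 61.8
```

```bash
cat > st.py <<'E'
from h import *
s=get_state();print(np.round(s["ee_pos"],4),round(yaw_now(),2),s["t"],np.round(s["wrist_force"],1),np.round(s["ft_torque"],3))
E
python3 st.py
```

```text
[ 0.5417 -0.2366  0.1464] 113.28 11.1 [-0.7 -0.6  0.7] [-0.026 -0.014 -0.058]
```

jog_arm([
  [0,0,0,0,0,0.05,0.015],
  [0,0,0,0,0,0.05,0.015],
  [0,0,0,0,0,0.05,0.015],
  [0,0,0,0,0,0.05,0.015],
  [0,0,0,0,0,0,0.015],
])

```text
t: 11.52
ee_pos: [0.5417, -0.2365, 0.1464]
tool_rot: [-0.32, 3.125, -0.0]
wrist_force: [0.1, -0.4, 1.1]
gripper_width: 0.0207
gripper_force: 61.8
```

jog_arm([
  [0,0,0,0,0,0.05,0.015],
  [0,0,0,0,0,0.05,0.015],
  [0,0,0,0,0,0.05,0.015],
  [0,0,0,0,0,0.05,0.015],
  [0,0,0,0,0,0,0.015],
])

```text
t: 11.93
ee_pos: [0.5416, -0.2365, 0.1464]
tool_rot: [-0.008, 3.141, -0.0]
wrist_force: [-0.5, -0.7, 0.0]
gripper_width: 0.0212
gripper_force: 61.8
```

```bash
python3 st.py
```

```text
[ 0.5416 -0.2365  0.1464] 90.3 11.9333 [-0.5 -0.7  0. ] [-0.046 -0.019 -0.052]
```

jog_arm([
  [0,0,0,0,0,0.04,0.015],
  [0,0,0,0,0,0,0.015],
  [0,0,0,0,0,0,0.015],
])

```text
t: 12.18
ee_pos: [0.5416, -0.2365, 0.1464]
tool_rot: [0.05, 3.141, -0.0]
wrist_force: [1.2, -0.5, 1.2]
gripper_width: 0.0206
gripper_force: 61.8
```

jog_arm([
  [0,0,0,0,0,0.04,0.015],
  [0,0,0,0,0,0,0.015],
  [0,0,0,0,0,0,0.015],
])

```text
t: 12.43
ee_pos: [0.5416, -0.2365, 0.1463]
tool_rot: [0.113, 3.139, -0.0]
wrist_force: [-0.1, -0.6, 0.6]
gripper_width: 0.0207
gripper_force: 61.8
```

jog_arm([
  [0,0,0,0,0,0.04,0.015],
  [0,0,0,0,0,0,0.015],
  [0,0,0,0,0,0,0.015],
])

```text
t: 12.68
ee_pos: [0.5416, -0.2365, 0.1463]
tool_rot: [0.177, 3.137, -0.0]
wrist_force: [-0.1, 0.5, 1.6]
gripper_width: 0.0211
gripper_force: 61.8
```

jog_arm([
  [0,0,0,0,0,0.04,0.015],
  [0,0,0,0,0,0,0.015],
  [0,0,0,0,0,0,0.015],
])

```text
t: 12.93
ee_pos: [0.5416, -0.2365, 0.1463]
tool_rot: [-0.239, -3.132, 0.0]
wrist_force: [0.1, -0.2, 1.5]
gripper_width: 0.0206
gripper_force: 61.8
```

jog_arm([
  [0,0,0,0,0,0.04,0.015],
  [0,0,0,0,0,0,0.015],
  [0,0,0,0,0,0,0.015],
])

```text
t: 13.18
ee_pos: [0.5416, -0.2365, 0.1463]
tool_rot: [0.302, 3.127, 0.0]
wrist_force: [0.7, 0.7, 1.0]
gripper_width: 0.0206
gripper_force: 61.8
```

jog_arm([
  [0,0,0,0,0,0.04,0.015],
  [0,0,0,0,0,0,0.015],
  [0,0,0,0,0,0,0.015],
])

```text
t: 13.43
ee_pos: [0.5416, -0.2366, 0.1463]
tool_rot: [0.365, 3.12, -0.0]
wrist_force: [-0.2, -0.3, 1.1]
gripper_width: 0.0208
gripper_force: 61.8
```

```bash
python3 st.py
```

```text
[ 0.5416 -0.2366  0.1463] 76.67 13.4333 [-0.2 -0.3  1.1] [ 0.028 -0.046 -0.115]
```

jog_arm([
  [0,0,0,0,0,0.04,0.015],
  [0,0,0,0,0,0,0.015],
  [0,0,0,0,0,0,0.015],
])

```text
t: 13.68
ee_pos: [0.5416, -0.2365, 0.1463]
tool_rot: [-0.427, -3.112, 0.0]
wrist_force: [0.2, -0.6, 0.6]
gripper_width: 0.0205
gripper_force: 61.8
```

jog_arm([
  [0,0,0,0,0,0.04,0.015],
  [0,0,0,0,0,0,0.015],
  [0,0,0,0,0,0,0.015],
])

```text
t: 13.93
ee_pos: [0.5415, -0.2365, 0.1463]
tool_rot: [-0.489, -3.103, 0.0]
wrist_force: [-0.2, -1.5, 0.5]
gripper_width: 0.0209
gripper_force: 61.8
```

```bash
python3 st.py
```

```text
[ 0.5415 -0.2365  0.1463] 72.08 13.9333 [-0.2 -1.5  0.5] [-0.046  0.03  -0.062]
```

jog_arm([
  [0,0,0,0,0,0.04,0.015],
  [0,0,0,0,0,0,0.015],
  [0,0,0,0,0,0,0.015],
])

```text
t: 14.18
ee_pos: [0.5415, -0.2365, 0.1463]
tool_rot: [-0.551, -3.093, 0.0]
wrist_force: [-0.1, -0.7, 0.8]
gripper_width: 0.0211
gripper_force: 61.8
```

jog_arm([
  [0,0,0,0,0,0.04,0.015],
  [0,0,0,0,0,0,0.015],
  [0,0,0,0,0,0,0.015],
])

```text
t: 14.43
ee_pos: [0.5416, -0.2363, 0.1462]
tool_rot: [-0.613, -3.081, -0.001]
wrist_force: [0.3, 0.9, 0.1]
gripper_width: 0.0208
gripper_force: 61.7
```

jog_arm([
  [0,0,0,0,0,0,0.015],
  [0,0,0,0,0,0,0.015],
])

```text
t: 14.6
ee_pos: [0.5416, -0.2363, 0.1463]
tool_rot: [-0.614, -3.081, -0.001]
wrist_force: [0.5, 1.2, 0.1]
gripper_width: 0.021
gripper_force: 61.7
```

```bash
python3 st.py
```

```text
[ 0.5416 -0.2363  0.1463] 67.46 14.6 [0.5 1.2 0.1] [ 0.393 -0.117 -0.187]
```

jog_arm([
  [0,0,0,0,0,0.03,0.015],
  [0,0,0,0,0,0,0.015],
  [0,0,0,0,0,0,0.015],
])

```text
t: 14.85
ee_pos: [0.5416, -0.2364, 0.1462]
tool_rot: [-0.66, -3.071, -0.0]
wrist_force: [1.3, 1.3, -1.3]
gripper_width: 0.0209
gripper_force: 61.6
```

```bash
python3 st.py
```

```text
[ 0.5416 -0.2364  0.1462] 65.74 14.85 [ 1.3  1.3 -1.3] [ 0.388 -0.1   -0.136]
```

jog_arm([
  [0,0,0,0,0,0.02,0.015],
  [0,0,0,0,0,0,0.015],
  [0,0,0,0,0,0,0.015],
])

```text
t: 15.1
ee_pos: [0.5415, -0.2364, 0.1462]
tool_rot: [-0.693, -3.064, -0.0]
wrist_force: [1.7, 1.6, -2.4]
gripper_width: 0.0209
gripper_force: 61.5
```

```bash
python3 st.py
```

```text
[ 0.5415 -0.2364  0.1462] 64.53 15.1 [ 1.7  1.6 -2.4] [ 0.296 -0.122 -0.076]
```

jog_arm([
  [0,0,0.001,0,0,0,0.015],
  [0,0,0,0,0,0,0.015],
  [0,0,0,0,0,0,0.015],
])

```text
t: 15.35
ee_pos: [0.5416, -0.2365, 0.1453]
tool_rot: [0.693, 3.064, -0.0]
wrist_force: [1.1, 1.1, 0.1]
gripper_width: 0.0208
gripper_force: 61.6
```

```bash
python3 st.py
```

```text
[ 0.5416 -0.2365  0.1453] 64.53 15.35 [1.1 1.1 0.1] [ 0.415 -0.037 -0.089]
```

jog_arm([
  [0,0,0,0,0,0.02,0.015],
  [0,0,0,0,0,0,0.015],
  [0,0,0,0,0,0,0.015],
])

```text
t: 15.6
ee_pos: [0.5416, -0.2363, 0.1452]
tool_rot: [-0.724, -3.057, -0.001]
wrist_force: [2.0, 3.9, -3.1]
gripper_width: 0.0212
gripper_force: 61.3
```

```bash
python3 st.py
```

```text
[ 0.5416 -0.2363  0.1452] 63.36 15.6 [ 2.   3.9 -3.1] [ 0.657 -0.436 -0.175]
```

jog_arm([
  [0,0,0.001,0,0,0,0.015],
  [0,0,0,0,0,0,0.015],
  [0,0,0,0,0,0,0.015],
])

```text
t: 15.85
ee_pos: [0.5416, -0.2364, 0.1443]
tool_rot: [0.723, 3.057, 0.0]
wrist_force: [1.6, 3.6, -0.1]
gripper_width: 0.021
gripper_force: 61.7
```

```bash
python3 st.py
```

```text
[ 0.5416 -0.2364  0.1443] 63.38 15.85 [ 1.6  3.6 -0.1] [ 0.888 -0.332 -0.119]
```

jog_arm([
  [0,0,0,0,0,0.03,0.015],
  [0,0,0,0,0,0,0.015],
  [0,0,0,0,0,0,0.015],
])

```text
t: 16.1
ee_pos: [0.5415, -0.2365, 0.1442]
tool_rot: [-0.768, -3.046, 0.0]
wrist_force: [0.3, 1.8, -3.6]
gripper_width: 0.021
gripper_force: 61.2
```

```bash
python3 st.py
```

```text
[ 0.5415 -0.2365  0.1442] 61.69 16.1 [ 0.3  1.8 -3.6] [ 0.394 -0.211 -0.064]
```

jog_arm([
  [0,0,0.001,0,0,0,0.015],
  [0,0,0.0005,0,0,0,0.015],
  [0,0,0,0,0,0,0.015],
  [0,0,0,0,0,0,0.015],
])

```text
t: 16.43
ee_pos: [0.5414, -0.2365, 0.1426]
tool_rot: [-0.769, -3.046, 0.0]
wrist_force: [0.9, 1.7, -5.3]
gripper_width: 0.0207
gripper_force: 61.1
```

```bash
python3 st.py
```

```text
[ 0.5414 -0.2365  0.1426] 61.67 16.4333 [ 0.9  1.7 -5.3] [ 0.384 -0.311 -0.027]
```

jog_arm([
  [0,0,0.0005,0,0,0,0.015],
  [0,0,0.0005,0,0,0,0.015],
  [0,0,0,0,0,0,0.015],
  [0,0,0,0,0,0,0.015],
])

```text
t: 16.77
ee_pos: [0.5415, -0.2365, 0.1418]
tool_rot: [-0.769, -3.046, 0.0]
wrist_force: [1.1, 2.0, -4.0]
gripper_width: 0.0209
gripper_force: 61.1
```

```bash
python3 st.py
```

```text
[ 0.5415 -0.2365  0.1418] 61.65 16.7667 [ 1.1  2.  -4. ] [ 0.282 -0.18  -0.041]
```

jog_arm([
  [0,0,0.0004,0,0,0,0.015],
  [0,0,0.0004,0,0,0,0.015],
  [0,0,0,0,0,0,0.015],
  [0,0,0,0,0,0,0.015],
])

```text
t: 17.1
ee_pos: [0.5416, -0.2365, 0.1415]
tool_rot: [0.769, 3.045, -0.0]
wrist_force: [-3.3, 3.1, 6.1]
gripper_width: 0.0207
gripper_force: 62.4
```

```bash
python3 st.py
```

```text
[ 0.5416 -0.2365  0.1415] 61.65 17.1 [-3.3  3.1  6.1] [ 0.625  0.573 -0.033]
```

jog_arm([
  [0,0,0,0,0,0,0.03],
  [0,0,0,0,0,0,0.04],
  [0,0,0,0,0,0,0.06],
  [0,0,0,0,0,0,0.06],
  [0,0,0,0,0,0,0.06],
])

```text
t: 17.52
ee_pos: [0.5416, -0.2366, 0.141]
tool_rot: [0.769, 3.046, -0.0]
wrist_force: [0.1, -0.0, 0.4]
gripper_width: 0.0603
gripper_force: 0.0
```

jog_arm([
  [0,0,-0.005,0,0,0,0.06],
  [0,0,-0.02,0,0,0,0.06],
  [0,0,-0.03,0,0,0,0.06],
  [0,0,-0.03,0,0,0,0.06],
  [0,0,-0.02,0,0,0,0.06],
])

```text
t: 17.93
ee_pos: [0.5418, -0.2366, 0.2492]
tool_rot: [0.769, 3.044, -0.001]
wrist_force: [-0.0, -0.6, 0.8]
gripper_width: 0.0601
gripper_force: 0.0
```

jog_arm([
  [-0.03,0,0,0,0,0,0.06],
  [0,0,0,0,0,0,0.06],
  [0,0,0,0,0,0,0.06],
  [0,0,0,0,0,0,0.06],
])

```text
t: 18.27
ee_pos: [0.5677, -0.2506, 0.2457]
tool_rot: [-0.769, -3.045, -0.0]
wrist_force: [-0.1, 0.3, -0.3]
gripper_width: 0.0602
gripper_force: 0.0
```

```bash
python3 st.py
python3 - <<'E'
from h import *
p=capture("wrist");X=wpoints(p);n=np.hypot(X[...,0]-.5402,X[...,1]+.2365)
m=(n<.034)&(X[...,2]>.12)&(X[...,2]<.15);P=X[m]
k=np.linalg.lstsq(np.c_[P[:,:2]-[.5402,-.2365],np.ones(len(P))],P[:,2],rcond=None)[0];print("disc z,tilt",len(P),np.round(k,4),"expect .138")
m=(n<.034)&(X[...,2]>.158)&(X[...,2]<.175);print("block",m.sum(),np.median(X[m][:,2]),cv2.minAreaRect(X[m][:,:2].astype(np.float32)*1e3))
c=capture("scene");a=cv2.resize(c["image"][225:325,75:175,::-1],(400,400),interpolation=cv2.INTER_CUBIC)
cv2.imwrite("pics/f.png",np.hstack([a,cv2.resize(p["image"][:,:,::-1],(400,400))]))
E
```

```text
[ 0.5677 -0.2506  0.2457] 61.65 18.2667 [-0.1  0.3 -0.3] [-0.01  -0.014 -0.042]
disc z,tilt 3685 [-0.0047  0.0035  0.138 ] expect .138
block 2004 0.1658626887585068 ((540.6156616210938, -236.86094665527344), (22.030874252319336, 46.04368591308594), 61.77671813964844)
```

View pics/f.png

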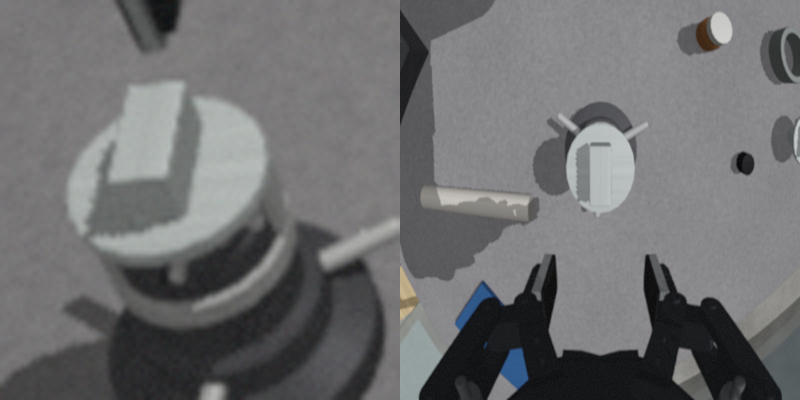

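The picture shows the disc flush on the collar (z 0.138, tilt under 0.006 rad), turned about 56° from the slots. The gripper is clear.

```bash
python3 -c "
from workcell import *
print(hand_in())"
```

```text
the job is handed in; nothing more can be done
None
```

The specimen table is locked in the collar: disc flush, turned about 56° from the slots, gripper clear, and the job was handed in at about 18 s. `hand_in()` gave no verdict, and I did not measure the collar rim's movement or check where the bystanders ended up.

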